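# Check the slide-drying bench with a contact thermometer

## Task

Take the hand-held contact thermometer out of its fork stand and set its spring tip squarely, at right angles to the sloping plate, on the bare round check spot in the middle of the slide-drying bench; press gently until the tip has sunk about half-way in and hold it still there for two to three seconds. Then hang the thermometer back upright in its fork and let go. The bench is hot, so touch it with nothing but the probe, never press hard, and leave the other things on the table where they are.

Things in the scene. Friction and masses are not known exactly. Their poses are not given: they have to be found in the camera images.
- probe_mid (a point): Middle of the square grey handle (28 x 28 mm, 66 mm long) of the loose contact thermometer (134 mm long, 0.14 to 0.25 kg), which hangs upright in the fork stand, tip down. It lies 36 mm below the handle's top, 36 mm above the collar's underside, 98 mm above the tip's end. z runs from tip to handle; x and y are square to the handle's faces. Grip here from above, across x or y.
- probe_collar (a point): Middle of the underside of the thermometer's black round collar (44 mm diameter, 6 mm thick, just below the handle): this face rests on the fork. Below it come a steel shaft 12 mm in diameter and the steel tip, 16 mm in diameter. Axes as probe_mid.
- tip_end (a point): The middle of the flat end of the thermometer's tip, 62 mm beyond the collar's underside when not pressed. Axes as probe_mid; it moves with the spring tip.
- tip (a joint): How far the spring tip is pushed into the thermometer, in m: 0 = out, 0.008 = fully in. Spring: about 2 N to start, plus 0.9 N per mm (half-way, 4 mm, is about 5.5 N); beyond 8 mm it is solid.
- bench: Slide-drying bench, fixed, white, about 170 x 210 x 140 mm: a dark metal plate 130 x 180 mm inside a raised white rim (overall 160 x 210 mm, 14 mm wide), sloping at 30 degrees, low edge towards the robot, with four glass slides. Origin on the table under its centre; x to its high side, y along its width. The plate can be set at different depths in its rim, see spot.
- spot (a point): The check spot, a bare bright disc of 30 mm diameter in the middle of the plate; slides begin 25 mm to each side. z: the plate's outward normal, 30 degrees from vertical; x up the slope. The point, 98 mm above the table, is for the plate at its highest (rim 3 mm higher); the real plate is set 0 to 15 mm deeper along -z, how deep is not measured: find it by touch. It does not yield to a press.
- holder: Fork stand, fixed: 100 x 90 mm foot, an upright at the back (+x) and two level prongs whose upper face is 80 mm above the table. The prongs are 70 mm long, 22 mm wide each, with a slot 26 mm wide between them; their tips point to -x, where the slot is open. Origin on the table under the place where the probe hangs.
- fork_seat (a point): The point between the prongs, level with their upper face (80 mm above the table), where the collar's underside centre belongs. Axes as holder.
- dishes: Bystander: stack of three round culture dishes, 72 mm in diameter, 47 mm high. Origin at the centre of the underside.
- bottle: Bystander: amber bottle, 64 mm in diameter, 130 mm high. Origin at the centre of the underside.
- beaker: Bystander: glass beaker, 72 mm in diameter, 85 mm high. Origin at the centre of the underside.
- slidebox: Bystander: flat slide box, 92 x 162 x 32 mm. Origin at the centre of the underside.
- tipbox: Bystander: box of pipette tips, 85 x 120 x 55 mm. Origin at the centre of the underside.
- jar: Bystander: white jar, 70 mm in diameter, 75 mm high. Origin at the centre of the underside.
- marker: Bystander: square-bodied marker pen lying flat, 136 x 16 x 16 mm. Origin on the table under the pen, axis x along it.
Mind the look-alikes: they are no part of the job. What is shaped like the part that bears probe_mid but purple or red is not meant. Leave any blue or green look-alike of the holder alone.

How it is judged:
On the way:
1. tip held still (under 20 mm/s) for 1.5 s on the check spot: within 10 mm of its centre along and across the plate, square to it within 10 degrees, pushed in by 2 to 7.5 mm (x of tip_end in the frame of spot between -0.01 and 0.01 m and y of tip_end in the frame of spot between -0.01 and 0.01 m and angle between the z axis of tip_end and the z axis of spot, either way round below 0.175 rad and value of joint tip between 0.002 and 0.0075 m and contact force between probe and bench above 1 N and linear speed of probe below 0.02 m/s), for 1.5 s.
At the end, for the whole second after the job is handed in: The thermometer hangs upright (within 6 degrees) in its fork with the collar resting on the prongs (height within 4 mm, centre within 22 mm of the fork's seat point, horizontally), released and at rest (horizontal distance between probe_collar and fork_seat below 0.022 m and z of probe_collar in the frame of fork_seat between -0.004 and 0.004 m and angle between probe_mid's own z axis and vertical below 0.1 rad and contact force between probe and holder above 0.3 N and linear speed of probe below 0.02 m/s); the robot touches nothing.
It fails at once if the probe presses on the bench with more than 20 N (contact force between probe and bench above 20 N).
It fails at once if the robot itself touches the bench (more than 1 N) (contact force between any of the fingers, the arm and bench above 1 N).
It fails at once if a bystander is moved by more than 30 mm (distance of any of dishes, bottle, beaker, slidebox, tipbox, jar, marker from where it was at the start of the episode above 0.03 m).
It also fails if it takes over 66 s, if anything falls off the work surface, if the arm or the gripper's body presses on something with over 40 N, if the wrist force passes 120 N, or if a joint passes its speed limit or range.

## Robot

A 6-joint arm with a two-finger parallel gripper is mounted at the origin on the work surface. World frame = base frame: x ahead of the robot, y to its left, z up, the work surface at z = 0. Lengths are in m, angles in rad, forces in N, time in s.
With the tool pointing down it reaches from about 0.375 to 0.9 m from the base axis. Payload 3.1 kg.
Tool frame: the origin (TCP) lies at the very end of the fingers, on their centre line; the grasp point (between the pads) lies 19 mm behind it (robot.hold_point_z is the z of the grasp point in the tool frame, in m); z points along the fingers, y is the direction in which the jaws open and shut (so a half turn about z gives the same grasp; the last joint's range is limited). The gripper opens to 87 mm and grips with 3 to 60 N. Pads are 19 mm wide; open, the fingers measure 117 mm over their backs; the gripper's body (75 mm by 190 mm) begins 51 mm behind the grasp point.
Start: joints at [1.04, 0.527, 1.433, -0, 1.181, -0.178], TCP at [0.215, 0.587, 0.223] pointing down, gripper open.
Joint ranges: [-3.08, 3.08], [-0.75, 2.2], [0.22, 2.44], [-1.43, 4.57], [0, 2.65], [-2.85, 2.85]. Speed limits (rad/s): [2.79, 2.79, 3.14, 3.14, 3.14, 3.14].

## Interface

Orientations are given as a unit quaternion [x, y, z, w].
In Python, from rig import robot, viewer, spotter gives the robot as it stands.
- The arm moves only by the shell command python3 -m crank 'ROWS' [FORCE]. ROWS is text: rows parted by semicolons, each of 7 numbers parted by spaces: the turn, a rotation vector about the tool's x, y, z in units of 5 degrees (1.0 is 5 degrees), then the shift along the tool's x, y, z in units of 40 mm (1.0 is 40 mm), then the gripper's target within -1 to 1 (shut at 1, half-way at 0, fully open at -1). A call has 1 to 5 rows; each row shifts and turns the pose as measured when the row begins, along the tool's axes as they then stand; what a row does not reach is not made up. A row lasts 1/8 s, in which the tool goes at most 62.5 mm and 10.7 degrees, less where a joint would pass 70% of its speed; a pose out of reach is approached as far as the arm can. A call is refused whole if a number of a shift passes 1 or a number of a turn 1, either way. A call with a gripper value outside its range is refused whole. The fingers move at their own pace and stop on an object; FORCE is the grip in N (left out, the last holds). Time passes only in rows, so rows that do not move let the fingers close. It gives the time, the measured TCP pose, the force and the opening at its end, in the units of the state.
- robot.get_obs(): the state, without advancing time (a new reading comes with each control period).
- viewer.camera(name): name is "side" or "top"; returns a dict with "img" (420x560x3 uint8, red, green, blue), "camera_matrix" (3x3 intrinsics, pixels), "distortion" ([k1, k2, p1, p2, k3] as OpenCV has them; the pictures are not rectified), "xyz" and "attitude" of the camera in the world. Camera axes: x right, y down, z forward; pixel columns grow to the right and rows downward; lengths in m; the calibration is good to about 2 mm. A picture is of the moment at which its call begins. There is no depth.
- robot.hand_in(): hands the job in, once; it reports no verdict.
Trained networks look in a picture, given as the dict that the camera call returned (one of the last four; its "shot" number tells which), for a name from the list of things; names that differ only in an ending like _2 or _b are one class to them, and where a whole thing is asked for, a point or a joint stands for the part that bears it (a point fixed in the world has none). Each returns a list of dicts, best first, with "score" (0 to 1); they miss things now and then, are a little off and sometimes report something else, mostly with a low value. They report only what shows in the picture. A call takes as long as a camera call. They do not tell look-alikes from the thing itself.
- spotter.boxes_of(name, picture): "at" ([x, y, z] in m, in the coordinates of the camera as it stood for that picture, good to about 4 mm: the middle of the surface that is visible of it).
The state is a dict: "time": time; "q": joint angles; "joint_velocities": joint speeds; "joint_torque": joint torques, N m; "position": TCP position; "tool_rot": TCP orientation; "ft_force": force on the tool from outside, world axes, zero at the start; "moment": the same for the moment, N m; "grip_width": finger opening in m.
Only numpy, scipy, OpenCV 4.12 (cv2) and the standard library are available. Lean on these libraries where they do the work, as an engineer would, in place of code of your own. Each camera call takes 0.05 s, during which the arm holds its last target.

## Working session

There is one attempt and no reset: what is moved stays moved. The work goes in short steps, Python scripts to look and compute and a shell command to move; the robot and the scene stay as the last step left them, time stands still between calls to the robot, and variables do not carry over. Pictures are saved under pics/ and viewed, and the job is handed in when it is done.

```bash
ls -la; mkdir -p pics
python3 - <<'E'
from rig import robot, viewer, spotter
import cv2
print(robot.get_obs(), robot.hold_point_z)
for n in ("side","top"):
    c=viewer.camera(n)
    cv2.imwrite(f"pics/{n}0.png",cv2.cvtColor(c["img"],cv2.COLOR_RGB2BGR))
    print(n,{k:v for k,v in c.items() if k!="img"})
    for o in ["probe_mid","bench","holder","dishes","bottle","beaker","slidebox","tipbox","jar","marker"]:
        for d in spotter.boxes_of(o,c)[:4]: print(o,d)
E
```

```text
total 12
drwxr-xr-x  3 agent agent 4096 Dec  6 21:25 .
drwxr-xr-x 23 root  root  4096 Dec  6 21:25 ..
drwxr-xr-x  2 agent agent 4096 Dec  6 21:25 pics
{'time': 0.0, 'q': array([ 1.04047026e+00,  5.28477135e-01,  1.43391419e+00, -7.97517612e-06,
        1.18139364e+00, -1.78484754e-01]), 'joint_velocities': array([-0.00172527, -0.00075307, -0.00055885, -0.00021604, -0.00143495,
       -0.00063663]), 'joint_torque': array([-6.27105401e-04, -4.40033412e+01, -1.76594996e+01,  6.31288067e-02,
        5.82902832e-02, -1.59876358e-04]), 'position': array([0.21497673, 0.58607584, 0.22156112]), 'tool_rot': array([ 1.75013058e-01,  9.84565502e-01, -1.02931553e-03, -3.76944830e-04]), 'ft_force': array([-0.37681609, -0.22422331,  0.11120834]), 'moment': array([-0.0099889 , -0.01239031,  0.00075403]), 'grip_width': 0.08688378068598934} -0.0187
side {'camera_matrix': array([[513.01904509,   0.        , 279.56407474],
       [  0.        , 513.01904509, 203.68297639],
       [  0.        ,   0.        ,   1.        ]]), 'distortion': array([0.04901481, 0.        , 0.        , 0.        , 0.        
[... 1899 characters left out ...]
, -0.1322, 1.1448], 'score': 0.7}
holder {'at': [0.1534, 0.0032, 1.127], 'score': 0.65}
holder {'at': [-0.187, 0.0252, 1.0394], 'score': 0.5}
holder {'at': [-0.0168, -0.1373, 1.0639], 'score': 0.38}
dishes {'at': [-0.0273, 0.1305, 1.0741], 'score': 0.77}
dishes {'at': [-0.0155, -0.1398, 1.0643], 'score': 0.56}
bottle {'at': [-0.0171, -0.1354, 1.0654], 'score': 0.8}
beaker {'at': [0.1639, -0.2011, 1.1169], 'score': 0.85}
slidebox {'at': [0.4316, 0.0489, 1.1026], 'score': 0.81}
tipbox {'at': [-0.4276, 0.0248, 1.0865], 'score': 0.61}
jar {'at': [-0.1936, -0.189, 1.0882], 'score': 0.73}
marker {'at': [-0.0219, -0.0003, 1.123], 'score': 0.79}
marker {'at': [-0.1882, 0.023, 1.0389], 'score': 0.61}
```

View pics/side0.png

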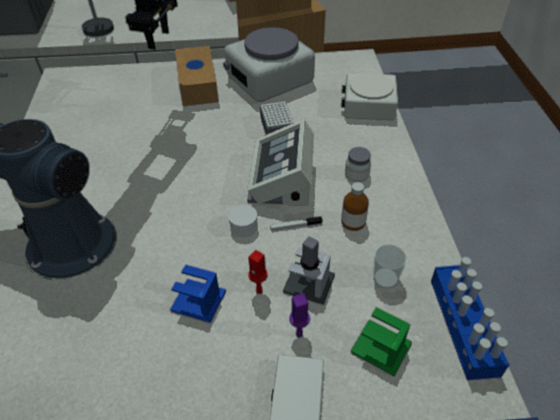

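View pics/top0.png

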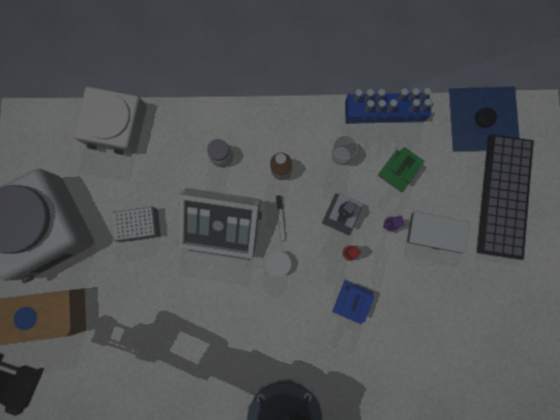

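Candidates for the probe: grey in the grey fork, side (310,250) and top (348,210); red, side (258,265) and top (351,253); purple, side (299,308) and top (393,223). For the fork: grey, side (311,278); blue, side (198,292); green, side (382,340). By the description I take the grey probe in the grey fork, and I'll check it in close crops.

```bash
cat > h.py <<'E'
import numpy as np, cv2
from scipy.spatial.transform import Rotation as R
from rig import robot, viewer, spotter
def ray(c,uv):
    p=cv2.undistortPoints(np.array([[uv]],float),c["camera_matrix"],c["distortion"])[0,0]
    return c["xyz"], R.from_quat(c["attitude"]).apply([p[0],p[1],1.0])
def atz(c,uv,z):
    o,d=ray(c,uv); return o+d*(z-o[2])/d[2]
def tri(c1,u1,c2,u2):
    o1,d1=ray(c1,u1);o2,d2=ray(c2,u2)
    A=np.stack([d1,-d2],1); s=np.linalg.lstsq(A,o2-o1,rcond=None)[0]
    a=o1+d1*s[0];b=o2+d2*s[1]; return (a+b)/2,np.linalg.norm(a-b)
def proj(c,P):
    Rm=R.from_quat(c["attitude"]).inv(); rv=Rm.as_rotvec(); t=-Rm.apply(c["xyz"])
    return cv2.projectPoints(np.atleast_2d(np.array(P,float)),rv,t,c["camera_matrix"],c["distortion"])[0][:,0]
def world(c,at): return c["xyz"]+R.from_quat(c["attitude"]).apply(at)
def crop(c,u0,v0,w,h,f,name):
    im=c["img"][v0:v0+h,u0:u0+w]; im=cv2.resize(im,None,fx=f,fy=f,interpolation=cv2.INTER_CUBIC)
    im=cv2.convertScaleAbs(im,alpha=1.5,beta=10)
    cv2.imwrite("pics/"+name,cv2.cvtColor(im,cv2.COLOR_RGB2BGR))
E
python3 - <<'E'
from h import *
import pickle
cs={}
for n in ("side","top"):
    c=viewer.camera(n); cs[n]=c
    for o in ["probe_mid","probe_collar","bench","holder","marker","dishes","bottle","beaker"]:
        for d in spotter.boxes_of(o,c)[:4]: print(n,o,world(c,d["at"]).round(3),proj(c,world(c,d["at"]))[0].round(),d["score"])
pickle.dump(cs,open("c0.pkl","wb"))
crop(cs["side"],270,220,80,90,8,"s_hold.png")
crop(cs["top"],310,180,80,70,9,"t_hold.png")
crop(cs["top"],170,180,100,85,8,"t_bench.png")
crop(cs["side"],230,110,100,110,5.4,"s_bench.png")
E
```

```text
side probe_mid [ 0.534 -0.32   0.095] [299. 314.] 0.87
side probe_mid [ 0.459 -0.201  0.096] [258. 269.] 0.82
side probe_mid [ 0.571 -0.188  0.119] [309. 253.] 0.62
side probe_collar [ 0.456 -0.199  0.097] [256. 268.] 0.93
side probe_collar [ 0.573 -0.188  0.123] [310. 252.] 0.87
side probe_collar [ 0.531 -0.32   0.099] [298. 313.] 0.81
side holder [ 0.325 -0.221  0.031] [199. 299.] 0.97
side holder [ 0.701 -0.368  0.008] [381. 351.] 0.79
side holder [ 0.576 -0.199  0.011] [311. 287.] 0.64
side marker [ 0.57  -0.004  0.01 ] [298. 224.] 0.81
side marker [0.54  0.146 0.09 ] [280. 162.] 0.67
side marker [0.545 0.408 0.048] [275. 116.] 0.67
side dishes [ 0.43  -0.007  0.046] [242. 219.] 0.59
side dishes [ 0.571 -0.19   0.118] [309. 254.] 0.22
side bottle [ 0.705 -0.023  0.076] [354. 207.] 0.7
side beaker [ 0.755 -0.182  0.055] [389. 263.] 0.56
top probe_mid [ 0.457 -0.185  0.131] [352. 252.] 0.64
top probe_mid [ 0.533 -0.303  0.117] [394. 223.] 0.56
top probe_mid [ 0.567 -0.175  0.148] [347. 209.] 0.53
top probe_collar [ 0.537 -0.298  0.121] [393. 221.] 0.8
top probe_collar [ 0.568 -0.174  0.151] [347. 209.] 0.6
top probe_collar [ 0.457 -0.185  0.133] [352. 252.] 0.55
top holder [ 0.321 -0.204  0.007] [353. 301.] 0.81
top holder [ 0.559 -0.171  0.012] [339. 218.] 0.79
top holder [ 0.7   -0.354  0.012] [399. 171.] 0.59
top marker [0.433 0.012 0.047] [277. 262.] 0.63
top marker [0.57  0.002 0.018] [280. 216.] 0.5
top dishes [0.434 0.012 0.044] [277. 262.] 0.89
top bottle [ 0.697 -0.003  0.09 ] [281. 167.] 0.89
top bottle [ 0.56  -0.176  0.009] [341. 218.] 0.69
top beaker [ 0.766 -0.188  0.046] [344. 147.] 0.78
```

```bash
python3 -c "
import cv2
for n in ['s_hold','t_hold','t_bench','s_bench']: print(cv2.imread('pics/'+n+'.png').shape)"
```

```text
(720, 640, 3)
(630, 720, 3)
(680, 800, 3)
(594, 540, 3)
```

View pics/s_hold.png

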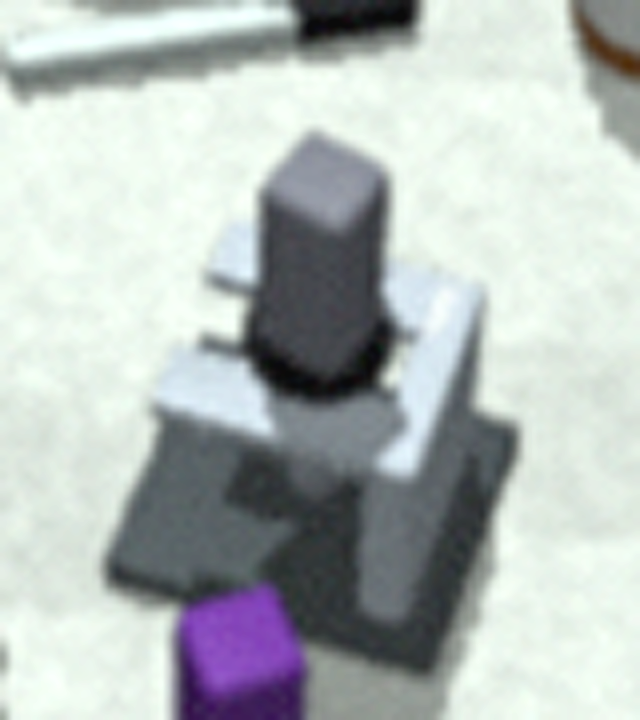

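View pics/t_hold.png

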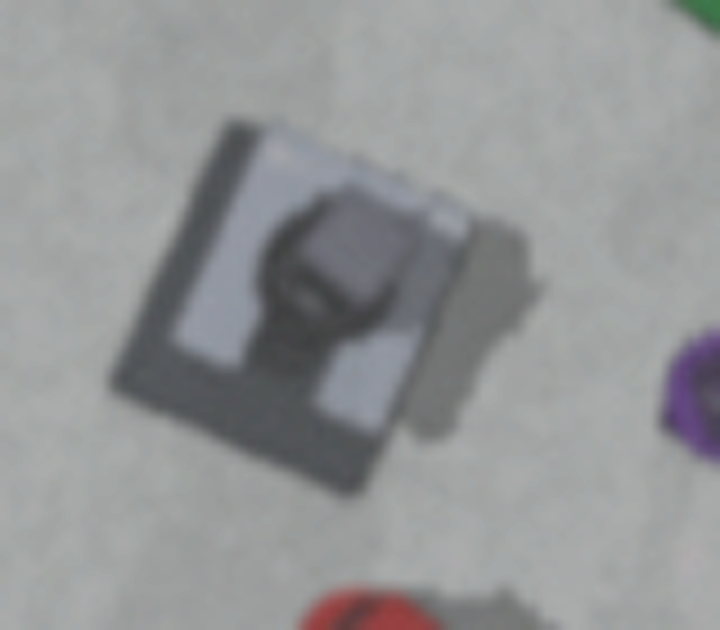

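View pics/t_bench.png

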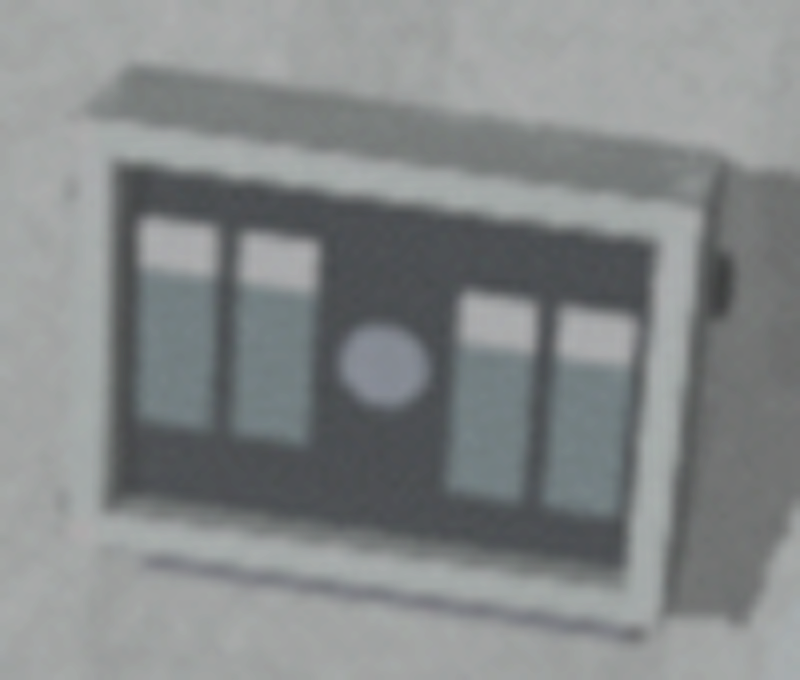

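View pics/s_bench.png

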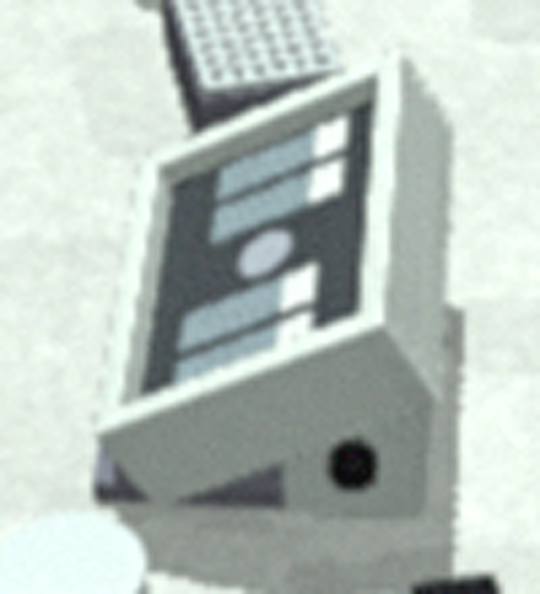

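```bash
cat > fit.py <<'E'
from h import *
import pickle
from scipy.optimize import least_squares
cs=pickle.load(open("c0.pkl","rb"))
def un(p,u0,v0,f): return (np.array(p,float)+.5)/f-.5+[u0,v0]
S,T=cs["side"],cs["top"]
sh=lambda p:un(p,270,220,8); th=lambda p:un(p,310,180,9); tb=lambda p:un(p,170,180,8); sb=lambda p:un(p,230,110,5.4)
def Rz(a): return R.from_rotvec([0,0,a])
# probe handle top
obs=[(S,[sh(p) for p in [(318,132),(388,178),(335,228),(262,185)]]),(T,[th(p) for p in [(350,188),(420,222),(372,305),(298,258)]])]
def top(p): # x,y,yaw,z
    c=np.array([[14,14,0],[14,-14,0],[-14,-14,0],[-14,14,0]])/1e3
    return Rz(p[2]).apply(c)+[p[0],p[1],p[3]]
def res(p): return np.concatenate([(proj(c,top(p))-np.array(o)).ravel() for c,o in obs])
r=least_squares(res,[.57,-.185,.3,.152]); print("probe",r.x.round(4),np.degrees(r.x[2]),r.fun.round(1))
# holder
def hp(p,l): return Rz(p[2]).apply(np.array(l))+[p[0],p[1],0]
tipx=[(-1,.035,.08),(-1,.013,.08),(-1,-.013,.08),(-1,-.035,.08)]
tipsT=np.array([th(q) for q in [(172,345),(245,365),(315,400),(382,428)]]); tipsS=np.array([sh(q) for q in [(235,225),(210,280),(185,345),(155,405)]])
backT=np.array([th(q) for q in [(265,122),(470,212)]]); backS=np.array([sh(485*0+np.array(q)) for q in [(410,475)]])
def resh(p):
    f=np.array([(p[3],a[1],a[2]) for a in tipx]); b=[(p[4],.035,.08),(p[4],-.035,.08)]
    return np.concatenate([(proj(T,hp(p,f))-tipsT).ravel(),(proj(S,hp(p,f))-tipsS).ravel(),(proj(T,hp(p,b))-backT).ravel(),(proj(S,hp(p,b[1:]))-backS).ravel()])
g=lambda p: np.append(resh(p),(p[3]+.035)*1e3*.0)
# remove gauge: origin at probe centre projection along slot -> tip at p[3]; fix tip -0.035 first
r2=least_squares(lambda p:np.append(resh(p),1e3*(p[3]+.035)),[.57,-.185,.3,-.035,.05]); print("holder",r2.x.round(4),np.degrees(r2.x[2]),r2.fun.round(1))
d=Rz(-r2.x[2]).apply(np.append(r.x[:2]-r2.x[:2],0)); print("probe in slot frame (tips at x=-.035)",d.round(4))
# spot & rim
for n,a,b in [("spot",sb((266,252)),tb((384,367)))]: print(n,tri(S,a,T,b))
# rim outer corners upper face: rim 160 x 210; order ++,+-,--,-+ (x up slope,y)
rS=np.array([sb(q) for q in [(390,60),(388,330)if 0 else (385,330),(103,435),(160,163)]]); 
rT=np.array([tb(q) for q in [(85,115),(705,205),(650,628),(75,540)]])
def rim(p):
    c=np.array([[80,105,3],[80,-105,3],[-80,-105,3],[-80,105,3]])/1e3
    return Rz(p[2]).apply(R.from_rotvec([0,-np.pi/6,0]).apply(c))+[p[0],p[1],p[3]]
for fix in (1,0):
    r3=least_squares(lambda p:np.concatenate([(proj(S,rim(p))-rS).ravel(),(proj(T,rim(p))-rT).ravel(),[fix*1e4*(p[3]-.098)]]),[.54,.16,0,.098]); print("rim",r3.x.round(4),np.degrees(r3.x[2]),r3.fun.round(1))
E
python3 fit.py
```

```text
probe [ 0.5742 -0.1805  0.1518  0.1477] 8.697393978238908 [ 5.4 -0.   0.5  4.1 -5.7  0.4 -0.1 -4.1 -5.3  1.7 -2.5 -3.8  4.9 -2.5
  2.4  4.5]
holder [ 0.5732 -0.181  -0.4179 -0.035   0.0372] -23.942643083167024 [ 0.6 -0.8 -0.2  0.1  0.8 -0.1  0.8 -0.1 -0.3 -1.3 -0.1 -0.9 -0.5 -0.2
  0.2 -0.1  0.1  0.4  0.7  0.1  0.2 -0.3 -0. ]
probe in slot frame (tips at x=-.035) [0.0007 0.0009 0.    ]
spot (array([0.53692029, 0.17294933, 0.08771157]), np.float64(0.0016042213533139524))
rim [ 0.5335  0.1706 -0.1694  0.098 ] -9.705322400150278 [ 3.1 -2.7  0.1 -0.9 -1.7  0.3 -3.3 -0.7 -0.4 -1.   1.1 -0.1  2.   0.
 -0.4 -0.5 -0.1]
rim [ 0.5342  0.1744 -0.1695  0.0901] -9.711241342501925 [ 3.1 -1.2  0.1  0.4 -1.4  1.4 -3.   0.6 -0.9 -0.7 -0.1  0.2  0.9 -0.1
 -1.  -0.6 -0. ]
```

```bash
cat > ov.py <<'E'
exec(open("fit.py").read())
obs=[(S,[sh(p) for p in [(318,132),(388,178),(335,228),(262,185)]]),(T,[th(p) for p in [(298,258),(350,188),(420,222),(372,305)]])]
for a0 in (.3,):
  for fix in (1,0):
    r=least_squares(lambda p:np.append(res(p),fix*1e4*(p[3]-.152)),[.57,-.185,a0,.152]); print("probe",r.x.round(4),np.degrees(r.x[2]),r.fun.round(1))
    d=Rz(-r2.x[2]).apply(np.append(r.x[:2]-r2.x[:2],0)); print("probe in slot frame (tips at x=-.035)",d.round(4))
def draw(c,u0,v0,w,h,f,polys,name):
    im=cv2.resize(c["img"][v0:v0+h,u0:u0+w],None,fx=f,fy=f,interpolation=cv2.INTER_CUBIC); im=cv2.convertScaleAbs(im,alpha=1.5,beta=10)
    for P,col in polys:
        q=((proj(c,P)-[u0,v0]+.5)*f-.5).round().astype(np.int32); cv2.polylines(im,[q],True,col,1)
    cv2.imwrite("pics/"+name,cv2.cvtColor(im,cv2.COLOR_RGB2BGR))
def bfr(p): return lambda c:Rz(p[2]).apply(R.from_rotvec([0,-np.pi/6,0]).apply(np.array(c)/1e3))+[p[0],p[1],.098]
f=bfr([.535,.1715,-.1694])
def polys(f):
    a=np.linspace(0,6.28,24)
    out=[(f([[80,105,3],[80,-105,3],[-80,-105,3],[-80,105,3]]),(255,0,0))]
    for d,col in ((0,(0,255,0)),(-8,(255,255,0)),(-15,(0,0,255))): out.append((f(np.c_[15*np.cos(a),15*np.sin(a),a*0+d]),col))
    for d,col in ((0,(0,255,0)),(-15,(0,0,255))):out.append((f([[65,90,d],[65,-90,d],[-65,-90,d],[-65,90,d]]),col))
    return out
draw(S,230,110,100,110,5.4,polys(f),"ov_s.png"); draw(T,170,180,100,85,8,polys(f),"ov_t.png")
E
python3 ov.py
```

```text
probe [ 0.5742 -0.1805  0.1518  0.1477] 8.697393978238908 [ 5.4 -0.   0.5  4.1 -5.7  0.4 -0.1 -4.1 -5.3  1.7 -2.5 -3.8  4.9 -2.5
  2.4  4.5]
holder [ 0.5732 -0.181  -0.4179 -0.035   0.0372] -23.942643083167024 [ 0.6 -0.8 -0.2  0.1  0.8 -0.1  0.8 -0.1 -0.3 -1.3 -0.1 -0.9 -0.5 -0.2
  0.2 -0.1  0.1  0.4  0.7  0.1  0.2 -0.3 -0. ]
probe in slot frame (tips at x=-.035) [0.0007 0.0009 0.    ]
spot (array([0.53692029, 0.17294933, 0.08771157]), np.float64(0.0016042213533139524))
rim [ 0.5335  0.1706 -0.1694  0.098 ] -9.705322400150278 [ 3.1 -2.7  0.1 -0.9 -1.7  0.3 -3.3 -0.7 -0.4 -1.   1.1 -0.1  2.   0.
 -0.4 -0.5 -0.1]
rim [ 0.5342  0.1744 -0.1695  0.0901] -9.711241342501925 [ 3.1 -1.2  0.1  0.4 -1.4  1.4 -3.   0.6 -0.9 -0.7 -0.1  0.2  0.9 -0.1
 -1.  -0.6 -0. ]
probe [ 0.5737 -0.1818  0.8804  0.152 ] 50.44165244014209 [-1.2 -1.7  1.2 -1.8  0.9  0.5 -1.3  0.1 -0.1 -0.9  0.8 -1.5  1.6  1.4
  0.3  0.6 -0.1]
probe in slot frame (tips at x=-.035) [ 0.0008 -0.0005  0.    ]
probe [ 0.5741 -0.1807  0.8803  0.1481] 50.439027135046025 [-1.1 -0.9  1.3 -1.1  1.   1.2 -1.2  0.9 -0.7 -0.8  0.1 -1.4  0.9  1.5
 -0.4  0.6 -0. ]
probe in slot frame (tips at x=-.035) [0.0007 0.0007 0.    ]
```

View pics/ov_s.png

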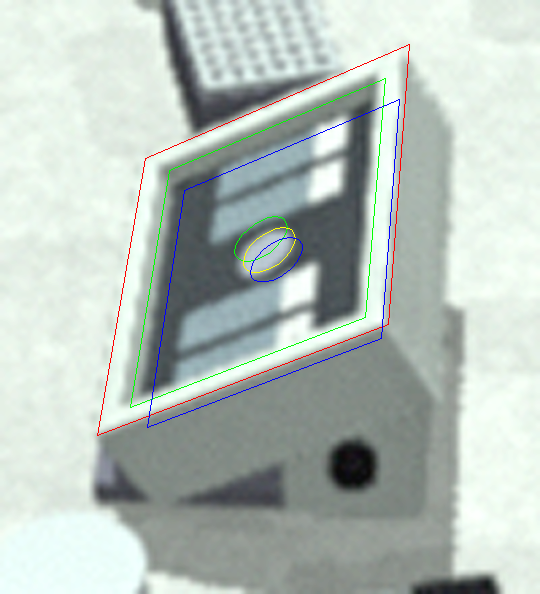

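View pics/ov_t.png

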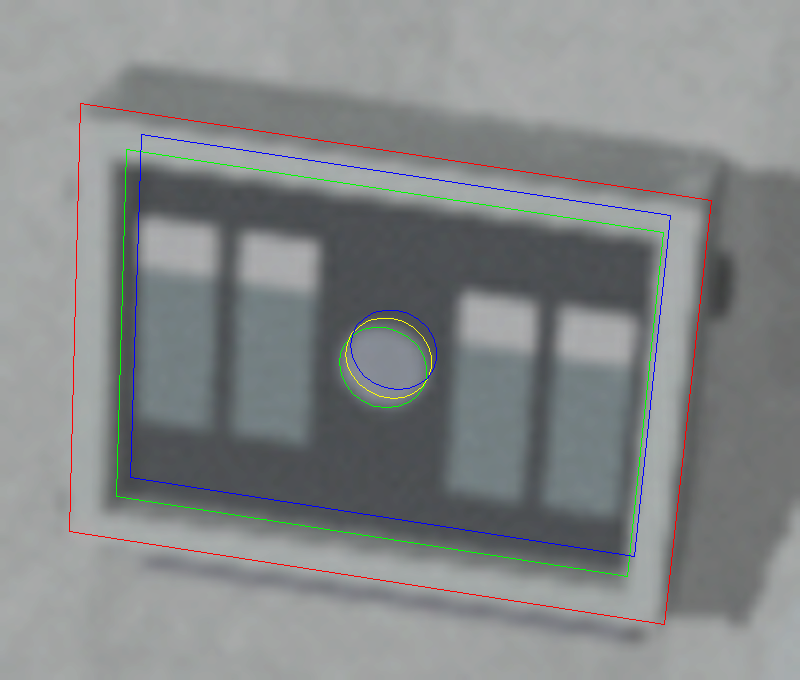

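The crops show a grey square handle over a black collar hanging in the grey-and-dark fork, at side crop (320,200) and top crop (360,245). This is the right one; purple and red stand apart. In the top crop the spot is at (384,367). Fits:

| Item | Position (x, y) | Yaw |
|---|---|---|
| Probe | (0.574, -0.181) | 50.4° |
| Fork | (0.573, -0.181) | -24° |
| Bench | about (0.533, 0.172) | -9.7° |

I'll start moving and keep the hand high.

```bash
cat > go.py <<'E'
# usage: go.py x y z  yawy(deg, direction of tool y; pointing down)  | or bench
from h import *; import sys
def down(y):
    a=np.radians(y); Y=np.array([np.cos(a),np.sin(a),0]);Z=np.array([0,0,-1.]); return R.from_matrix(np.stack([np.cross(Y,Z),Y,Z],1))
def err(P,Rt):
    o=robot.get_obs(); Rc=R.from_quat(o["tool_rot"])
    print("t",round(o["time"],2),"pos",o["position"].round(4),"units turn",(np.degrees((Rc.inv()*Rt).as_rotvec())/5).round(2),"shift",(Rc.inv().apply(P-o["position"])/.04).round(3),"F",o["ft_force"].round(2),"w",round(o["grip_width"],4), "q",o["q"].round(2))
if __name__=="__main__":
    a=list(map(float,sys.argv[1:])); err(np.array(a[:3]),down(a[3]))
E
python3 -m crank '0 0 1 -1 0 -0.3 -1; 0 0 1 -1 -0.3 -0.3 -1; 0 0 1 -1 -0.4 0 -1; 0 0 0.9 -1 -0.4 0 -1'; python3 go.py .574 -.181 .25 50.4
```

```text
time: 2.5
position: [0.3354, 0.4748, 0.247]
tool_rot: [0.341, 0.94, 0.001, 0.0]
ft_force: [-0.0, -0.1, 0.7]
grip_width: 0.0871
t 2.5 pos [0.3354 0.4748 0.247 ] units turn [ 0.03  0.   -0.06] shift [-15.095  -8.746  -0.092] F [-0.04 -0.08  0.67] w 0.0871 q [ 0.76  0.44  1.52  0.    1.18 -0.11]
```

```bash
python3 -m crank '0 0 0 -1 -0.58 0 -1;0 0 0 -1 -0.58 0 -1;0 0 0 -1 -0.58 0 -1;0 0 0 -1 -0.58 0 -1;0 0 0 -1 -0.58 0 -1'|head -2;python3 -m crank '0 0 0 -1 -0.58 0 -1;0 0 0 -1 -0.58 0 -1;0 0 0 -1 -0.58 0 -1;0 0 0 -1 -0.58 0 -1;0 0 0 -1 -0.58 0 -1' |head -2;  python3 go.py .574 -.181 .25 50.4
```

```text
time: 3.12
position: [0.4181, 0.2513, 0.2478]
time: 3.75
position: [0.4999, 0.0266, 0.249]
t 3.75 pos [0.4999 0.0266 0.249 ] units turn [ 0.11  0.06 -0.06] shift [-4.751 -2.793 -0.028] F [-0.35  1.32 -0.64] w 0.0872 q [-0.17  0.32  1.71  0.01  1.1  -1.05]
```

```bash
python3 -m crank '0 0 0 -1 -0.58 0 -1;0 0 0 -1 -0.58 0 -1;0 0 0 -1 -0.58 0 -1;0 0 0 -1 -0.58 0 -1;0.1 0 0 -0.7 -0.42 0 -1'|head -2; python3 go.py .574 -.181 .25 50.4
python3 - <<'E'
from h import *
for n in ("side","top"):
    c=viewer.camera(n); o=robot.get_obs()
    print(n,proj(c,[o["position"],[.574,-.181,.152]]).round(1))
    crop(c,*((240,190,140,120,5) if n=="side" else (300,160,110,100,6)),"pre_"+n+".png")
E
```

```text
time: 4.38
position: [0.5762, -0.1869, 0.2498]
t 4.38 pos [ 0.5762 -0.1869  0.2498] units turn [ 0.03  0.09 -0.09] shift [ 0.137  0.076 -0.006] F [-0.62  0.5  -0.15] w 0.0871 q [-0.5   0.47  1.46  0.    1.21 -1.37]
side [[314.4 213. ]
 [310.3 241.1]]
top [[359.7 198.8]
 [349.9 206.4]]
```

View pics/pre_side.png

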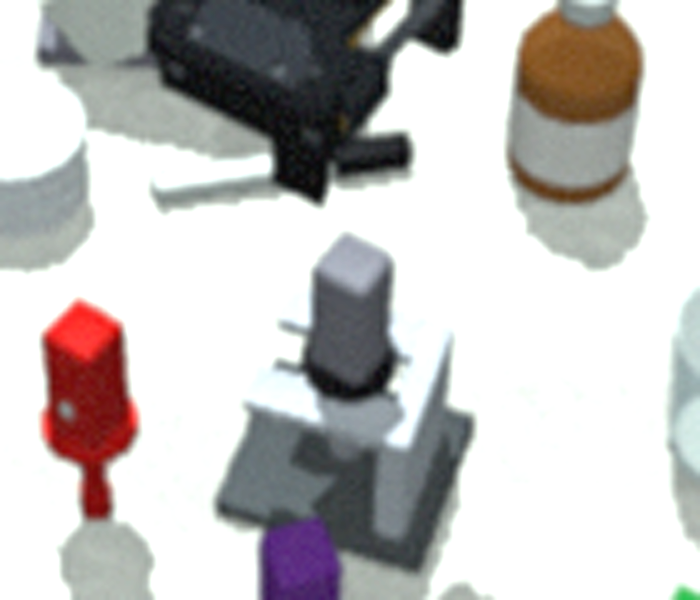

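View pics/pre_top.png

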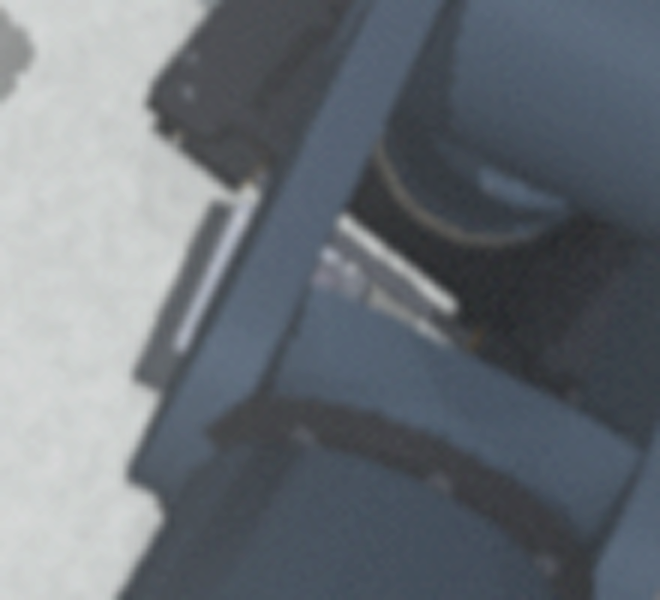

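```bash
python3 -m crank '0 0.09 -0.09 0.13 0.07 0.6 -1;0 0 0 0 0 0.8 -1' | head -2; python3 go.py .574 -.181 .097 50.4
```

```text
time: 4.72
position: [0.5767, -0.1831, 0.1953]
t 4.72 pos [ 0.5767 -0.1831  0.1953] units turn [ 0.05  0.09 -0.03] shift [ 0.105 -0.014  2.456] F [ 0.87 -0.16 -0.43] w 0.087 q [-0.49  0.53  1.52  0.    1.09 -1.37]
```

```bash
python3 -m crank '0 0.09 0 0.1 0 0.8 -1;0 0 0 0 0 0.8 -1;0 0 0 0.03 0 0.6 -1' | head -2; python3 go.py .574 -.181 .097 50.4
```

```text
time: 5.1
position: [0.5718, -0.176, 0.1049]
t 5.1 pos [ 0.5718 -0.176   0.1049] units turn [ 0.06 -0.03 -0.02] shift [-0.123 -0.063  0.197] F [ 0.64 -0.02 -0.87] w 0.0871 q [-0.49  0.64  1.6   0.01  0.9  -1.37]
```

```bash
python3 -m crank '0 0 0 -0.08 -0.05 0.17 -1;0 0 0 0 0 0 -1' | head -2; python3 go.py .574 -.181 .097 50.4
python3 - <<'E'
from h import *
c=viewer.camera("side"); crop(c,240,190,140,120,5,"grasp_side.png")
E
```

```text
time: 5.35
position: [0.5717, -0.1776, 0.0968]
t 5.35 pos [ 0.5717 -0.1776  0.0968] units turn [ 0.06 -0.08 -0.  ] shift [-0.1   -0.029 -0.007] F [-0.21  0.34 -0.22] w 0.0871 q [-0.49  0.66  1.6   0.01  0.89 -1.38]
```

View pics/grasp_side.png

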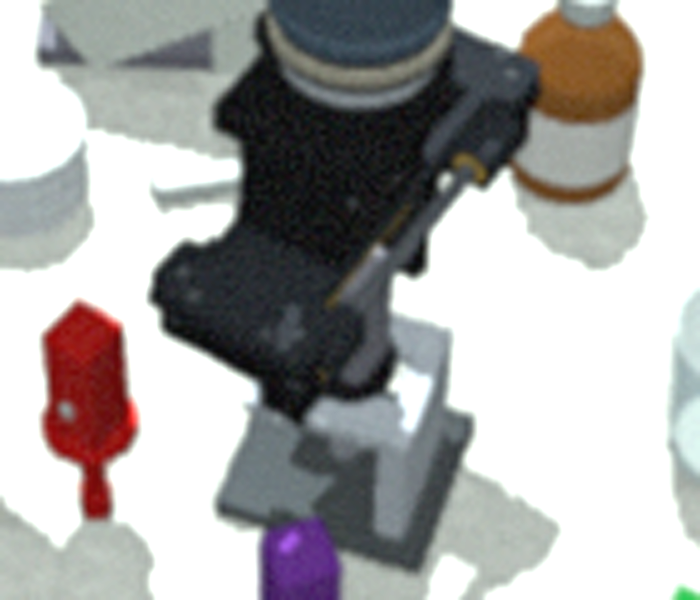

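```bash
python3 -m crank '0 0 0 -0.1 -0.02 0 -1;0 0 0 0 0 0 1;0 0 0 0 0 0 1;0 0 0 0 0 0 1;0 0 0 0 0 0 1' 20 ; python3 go.py .574 -.181 .097 50.4
```

```text
time: 6.02
position: [0.5763, -0.1818, 0.1004]
tool_rot: [0.339, 0.941, 0.003, 0.001]
ft_force: [-0.0, 0.2, 0.5]
grip_width: 0.0549
t 6.03 pos [ 0.5763 -0.1818  0.1004] units turn [ 0.07 -0.01 -0.01] shift [ 0.056 -0.022  0.084] F [-0.01  0.24  0.53] w 0.0549 q [-0.49  0.66  1.59  0.01  0.89 -1.38]
```

```bash
python3 -m crank '0 0 0 0.03 0 0.08 1;0 0 0 0 0 0 1;0 0 0 0 0 0 1;0 0 0 0 0 0 1;0 0 0 0 0 0 1' 30 ; python3 go.py .574 -.181 .097 50.4
```

```text
time: 6.65
position: [0.5751, -0.181, 0.0969]
tool_rot: [0.339, 0.941, 0.003, 0.001]
ft_force: [-0.6, -0.2, -0.2]
grip_width: 0.0279
t 6.65 pos [ 0.5751 -0.181   0.0969] units turn [ 0.07 -0.01 -0.  ] shift [ 0.02  -0.018 -0.003] F [-0.62 -0.21 -0.22] w 0.0279 q [-0.49  0.66  1.59  0.01  0.89 -1.38]
```

```bash
python3 -m crank '0 0 0 0 0 0 1;0 0 0 0 0 -0.5 1;0 0 0 0 0 -0.8 1;0 0 0 0 0 -0.8 1;0 0 0 0 0 -0.8 1' 40 ; python3 go.py .575 -.181 .097 50.4
python3 - <<'E'
from h import *
c=viewer.camera("side"); crop(c,240,150,140,140,5,"lift_side.png")
E
```

```text
time: 7.28
position: [0.5712, -0.1795, 0.2101]
tool_rot: [0.339, 0.941, 0.004, -0.006]
ft_force: [0.0, -0.8, -2.7]
grip_width: 0.0281
t 7.28 pos [ 0.5712 -0.1795  0.2101] units turn [ 0.04 -0.17 -0.01] shift [-0.139  0.021  2.826] F [ 0.01 -0.76 -2.74] w 0.0281 q [-0.49  0.51  1.5   0.01  1.14 -1.38]
```

View pics/lift_side.png

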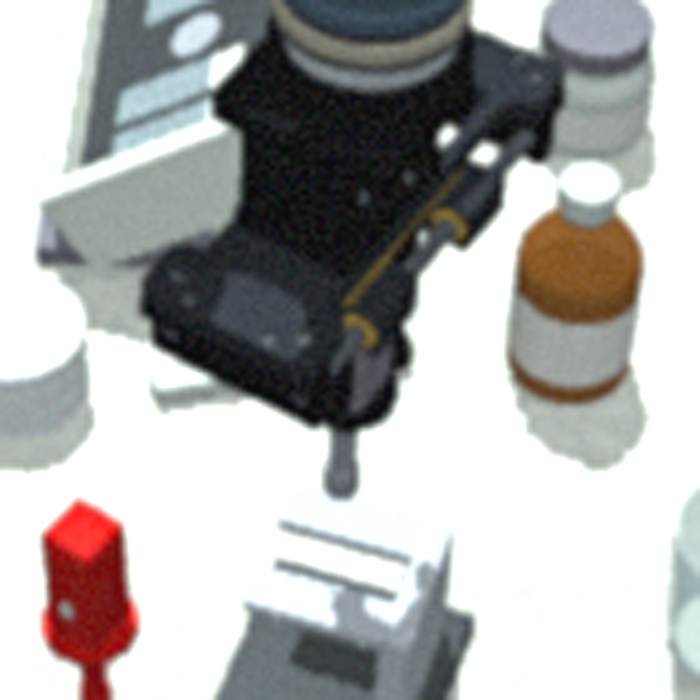

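```bash
cat > bench.py <<'E'
from go import *
yb=np.radians(-9.7); n=np.array([-.5*np.cos(yb),-.5*np.sin(yb),np.sqrt(.75)])
SP=np.array([.533,.1725,.098])   # spot at highest plate
xb=np.array([np.cos(yb)*np.sqrt(.75),np.sin(yb)*np.sqrt(.75),.5]); yv=np.cross(n,xb)
TL=.0789
# orientation: minimal rotation from down(50.4)
R0=down(50.4); z0=np.array([0,0,-1.]); ax=np.cross(z0,-n); ax/=np.linalg.norm(ax)
RB=R.from_rotvec(ax*np.pi/6)*R0
def tipstate():
    o=robot.get_obs(); Rc=R.from_quat(o["tool_rot"]); tip=o["position"]+Rc.apply([0,0,TL]); d=tip-SP
    f=o["ft_force"]
    print("tip in spot frame mm",(1e3*np.array([d@xb,d@yv,d@n])).round(1),"tilt deg",np.degrees(np.arccos(Rc.apply([0,0,-1])@n)).round(2),"F.n",round(f@n,2),"Fx,y",round(f@xb,2),round(f@yv,2))
if __name__=="__main__":
    h=float(sys.argv[1]); err(SP+n*(h+TL),RB); tipstate()
E
python3 - <<'E'
import pickle
exec(open("fit.py").read().split("# probe handle top")[0])
for z in (.098,.093,.088):
    print(z,atz(T,tb((384,367)),z).round(4),atz(S,sb((266,252)),z).round(4))
E
python3 bench.py .06
```

```text
0.098 [0.5351 0.171  0.098 ] [0.5368 0.1612 0.098 ]
0.093 [0.5356 0.1719 0.093 ] [0.5373 0.167  0.093 ]
0.088 [0.5361 0.1729 0.088 ] [0.5377 0.1727 0.088 ]
t 7.33 pos [ 0.5737 -0.1807  0.2149] units turn [-2.93 -5.27 -0.03] shift [ 7.92   5.288 -0.008] F [-0.19 -1.2   1.17] w 0.0277 q [-0.49  0.51  1.5   0.01  1.14 -1.38]
tip in spot frame mm [ 105.1 -340.7  -16.8] tilt deg 30.15 F.n 1.0 Fx,y 0.6 -1.22
```

```bash
sed -i 's/.533,.1725,.098/.533,.172,.098/' bench.py; python3 -m crank '0 0 0 0.5 0.3 -1 1;0 0 0 1 0.67 -0.6 1;0 0 0 1 0.67 0 1;0 0 0 1 0.67 0 1;0 0 0 1 0.67 0 1'|head -2; python3 bench.py .1
```

```text
time: 7.95
position: [0.5106, 0.0277, 0.2789]
t 7.95 pos [0.5106 0.0277 0.2789] units turn [-2.94 -5.26 -0.11] shift [3.818 1.987 0.687] F [ 0.21  0.44 -1.61] w 0.0281 q [-0.17  0.31  1.64  0.01  1.2  -1.05]
tip in spot frame mm [  52.8 -145.3   87.3] tilt deg 30.13 F.n -1.46 Fx,y -0.69 0.47
```

```bash
python3 -m crank '-0.5 -0.9 0 0.7 0.4 0 1;-0.5 -0.9 0 0.7 0.4 0 1;-0.5 -0.9 0 0.7 0.4 0 1;-0.5 -0.9 0 0.7 0.3 0 1'|head -2; python3 bench.py .08
```

```text
time: 8.45
position: [0.4616, 0.1506, 0.267]
t 8.45 pos [0.4616 0.1506 0.267 ] units turn [-0.89 -1.6  -0.11] shift [0.916 0.421 0.623] F [ 0.42  0.18 -2.12] w 0.0278 q [ 0.16  0.17  1.95 -0.18  0.68 -0.6 ]
tip in spot frame mm [ 14.2 -32.9 101.8] tilt deg 9.15 F.n -2.03 Fx,y -0.73 0.24
```

```bash
python3 -m crank '-0.5 -0.9 -0.05 0.4 0.2 0.2 1;-0.4 -0.7 -0.05 0.3 0.2 0.2 1;0 0 0 0 0 0 1'|head -2; python3 bench.py .04
```

```text
time: 8.82
position: [0.451, 0.1819, 0.2418]
t 8.82 pos [0.451  0.1819 0.2418] units turn [-0.01 -0.05  0.06] shift [0.053 0.083 1.173] F [-0.33 -0.44 -3.12] w 0.0277 q [ 0.29  0.21  2.06 -0.54  0.44 -0.15]
tip in spot frame mm [ 0.1 -3.9 86.9] tilt deg 0.28 F.n -2.58 Fx,y -1.78 -0.49
```

```bash
python3 -m crank '0 0 0 0.05 0.08 0.6 1;0 0 0 0 0 0.6 1;0 0 0 0 0 0 1'|head -2; python3 bench.py .02
python3 - <<'E'
from h import *
for n in ("side","top"):
    c=viewer.camera(n)
    crop(c,*((210,80,140,140,5) if n=="side" else (170,150,130,130,5)),"pr_"+n+".png")
E
```

```text
time: 9.2
position: [0.4771, 0.1808, 0.1998]
t 9.2 pos [0.4771 0.1808 0.1998] units turn [-0.02 -0.06  0.05] shift [ 0.047 -0.006  0.438] F [ 0.25  0.22 -1.92] w 0.0279 q [ 0.27  0.33  2.07 -0.68  0.34 -0.01]
tip in spot frame mm [ 1.5 -0.7 37.5] tilt deg 0.3 F.n -1.77 Fx,y -0.78 0.26
```

View pics/pr_side.png

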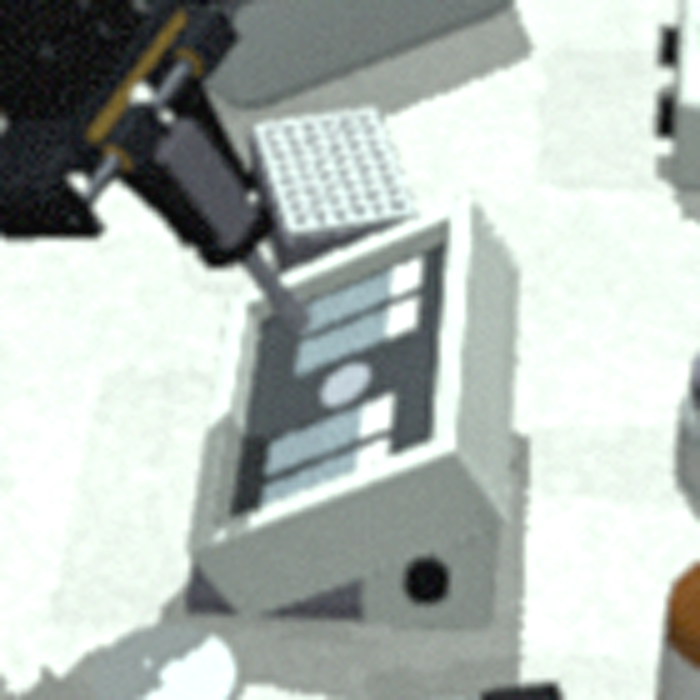

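View pics/pr_top.png

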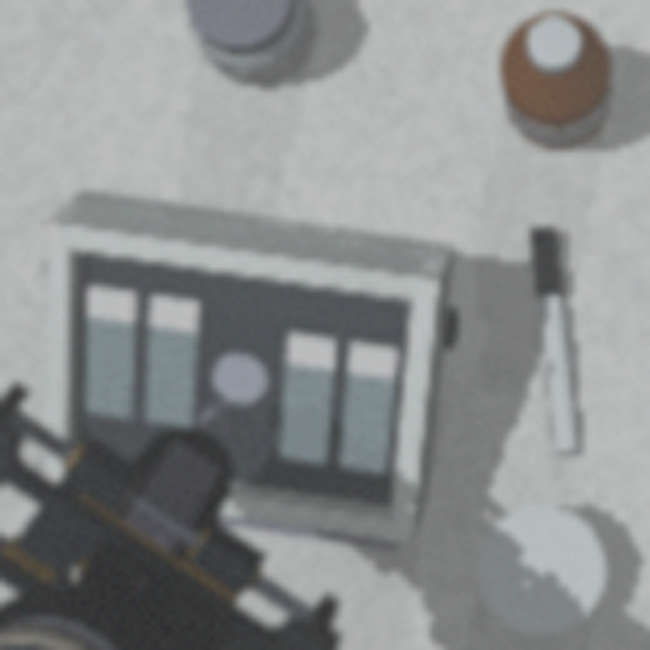

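Run:
```python
from bench import *
o=robot.get_obs(); tip=o["position"]+R.from_quat(o["tool_rot"]).apply([0,0,TL])
for n_,p in (("side",((305+.5)/5-.5+210,(325+.5)/5-.5+80)),("top",((210+.5)/5-.5+170,(410+.5)/5-.5+150))):
    c=viewer.camera(n_); print(n_,"pred",proj(c,[tip, SP, SP-n*.007,SP-n*.015]).round(1),"seen",np.round(p,1))
    if n_=="top": crop(c,195,200,50,50,14,"tiptop.png")
    else: crop(c,250,120,50,50,14,"tipside.png")
print((tip).round(4))
```

```text
side pred [[270.2 143.4]
 [277.1 153.7]
 [278.4 155.5]
 [279.9 157.5]] seen [270.6 144.6]
top pred [[213.6 231.5]
 [217.2 226.2]
 [217.8 225.2]
 [218.6 224. ]] seen [211.6 231.6]
[0.5157 0.1748 0.1327]
```

View pics/tiptop.png

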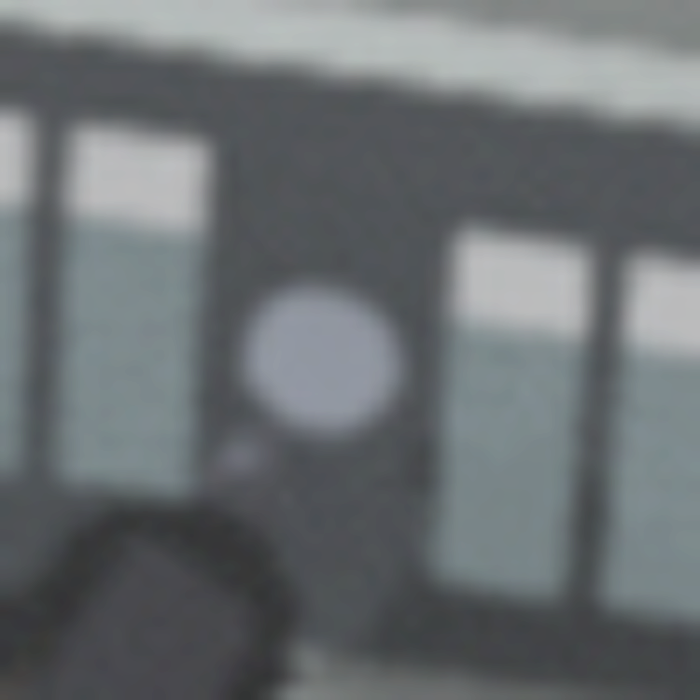

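View pics/tipside.png

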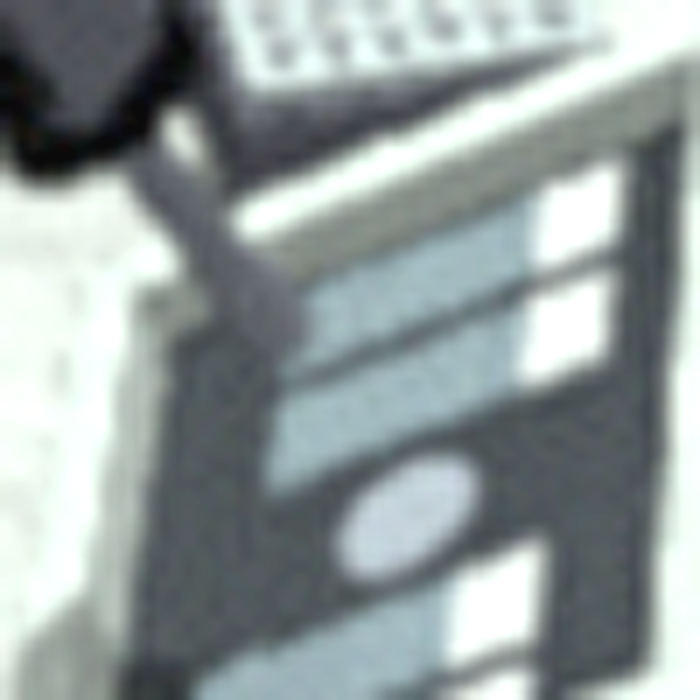

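```bash
python3 -m crank '0 0 0 0.04 0 0.5 1;0 0 0 0 0 0.3 1;0 0 0 0 0 0 1'|head -2; python3 bench.py 0;  python3 -m crank '0 0 0 0 0 0 1;0 0 0 0 0 0 1'|head -2; python3 bench.py 0
```

```text
time: 9.78
position: [0.4927, 0.1803, 0.1762]
t 9.78 pos [0.4927 0.1803 0.1762] units turn [0.08 0.01 0.04] shift [ 0.059 -0.075  0.235] F [ 0.37  0.7  -2.78] w 0.0275 q [ 0.26  0.39  2.07 -0.84  0.28  0.15]
tip in spot frame mm [3.8 1.8 9.4] tilt deg 0.38 F.n -2.53 Fx,y -1.18 0.75
time: 10.02
position: [0.4927, 0.1805, 0.1778]
t 10.03 pos [0.4927 0.1805 0.1778] units turn [0.1  0.03 0.04] shift [ 0.073 -0.089  0.269] F [ 0.79  0.77 -2.03] w 0.0276 q [ 0.26  0.39  2.07 -0.84  0.28  0.14]
tip in spot frame mm [ 4.7  2.1 10.8] tilt deg 0.5 F.n -2.08 Fx,y -0.45 0.89
```

```bash
python3 -m crank '0.05 0 0 0.07 -0.08 0.12 1;0 0 0 0 0 0.1 1;0 0 0 0 0 0 1'|head -2; python3 bench.py -0.007
```

```text
time: 10.4
position: [0.4938, 0.1794, 0.1696]
t 10.4 pos [0.4938 0.1794 0.1696] units turn [0.08 0.05 0.04] shift [ 0.019 -0.033  0.251] F [ 0.54 -0.38 -1.34] w 0.028 q [ 0.26  0.41  2.08 -0.92  0.26  0.22]
tip in spot frame mm [1.8 1.  3. ] tilt deg 0.45 F.n -1.46 Fx,y -0.16 -0.28
```

Now step in slowly, 2 mm per row.

```bash
python3 -m crank '0 0 0 0.02 -0.03 0.05 1;0 0 0 0 0 0.05 1;0 0 0 0 0 0 1'|head -2; python3 bench.py -0.007;python3 -m crank '0 0 0 0 0 0.05 1;0 0 0 0 0 0.04 1'|head -2; python3 bench.py -0.007
```

```text
time: 10.78
position: [0.4949, 0.1787, 0.1656]
t 10.78 pos [0.4949 0.1787 0.1656] units turn [0.08 0.05 0.03] shift [ 0.004 -0.009  0.15 ] F [-0.2  -0.27 -1.62] w 0.0278 q [ 0.25  0.42  2.08 -0.96  0.25  0.26]
tip in spot frame mm [ 0.9  0.5 -1. ] tilt deg 0.49 F.n -1.33 Fx,y -0.95 -0.3
time: 11.02
position: [0.4969, 0.1785, 0.1624]
t 11.03 pos [0.4969 0.1785 0.1624] units turn [0.09 0.05 0.03] shift [ 0.006 -0.012  0.056] F [-0.25  0.32 -2.12] w 0.0279 q [ 0.25  0.43  2.08 -0.98  0.25  0.28]
tip in spot frame mm [ 1.   0.6 -4.8] tilt deg 0.51 F.n -1.69 Fx,y -1.33 0.27
```

```bash
python3 -m crank '0 0 0 0 0 0.04 1;0 0 0 0 0 0.02 1'|head -2; python3 bench.py -0.01;python3 -m crank '0 0 0 0 0 0.04 1;0 0 0 0 0 0.02 1'|head -2; python3 bench.py -0.01
```

```text
time: 11.28
position: [0.4982, 0.1783, 0.1601]
t 11.28 pos [0.4982 0.1783 0.1601] units turn [0.09 0.05 0.03] shift [ 0.006 -0.013  0.063] F [-0.6  -0.45 -1.22] w 0.0274 q [ 0.25  0.43  2.08 -1.    0.24  0.3 ]
tip in spot frame mm [ 1.1  0.7 -7.5] tilt deg 0.5 F.n -0.8 Fx,y -1.06 -0.55
time: 11.52
position: [0.4996, 0.1781, 0.1579]
t 11.53 pos [0.4996 0.1781 0.1579] units turn [0.09 0.05 0.03] shift [ 0.007 -0.014 -0.001] F [-0.58  0.48 -2.74] w 0.0278 q [ 0.25  0.44  2.08 -1.02  0.24  0.32]
tip in spot frame mm [  1.1   0.7 -10. ] tilt deg 0.51 F.n -2.05 Fx,y -1.93 0.38
```

```bash
python3 -m crank '0 0 0 0 0 0.04 1;0 0 0 0 0 0.02 1'|head -2; python3 bench.py -0.01;python3 -m crank '0 0 0 0 0 0.04 1'|head -2; python3 bench.py -0.01
python3 - <<'E'
from h import *
c=viewer.camera("side"); crop(c,240,110,70,70,10,"touch1.png")
E
```

```text
time: 11.78
position: [0.5006, 0.1779, 0.1559]
t 11.78 pos [0.5006 0.1779 0.1559] units turn [0.09 0.05 0.04] shift [ 0.005 -0.013 -0.057] F [-0.62  0.14  0.92] w 0.0278 q [ 0.25  0.45  2.08 -1.04  0.24  0.34]
tip in spot frame mm [  1.1   0.7 -12.3] tilt deg 0.52 F.n 1.11 Fx,y -0.09 0.03
time: 11.9
position: [0.5013, 0.1778, 0.1547]
t 11.9 pos [0.5013 0.1778 0.1547] units turn [0.09 0.06 0.04] shift [ 0.005 -0.013 -0.092] F [-1.65  0.93  2.04] w 0.0283 q [ 0.25  0.45  2.08 -1.05  0.23  0.35]
tip in spot frame mm [  1.1   0.7 -13.7] tilt deg 0.54 F.n 2.66 Fx,y -0.53 0.63
```

View pics/touch1.png

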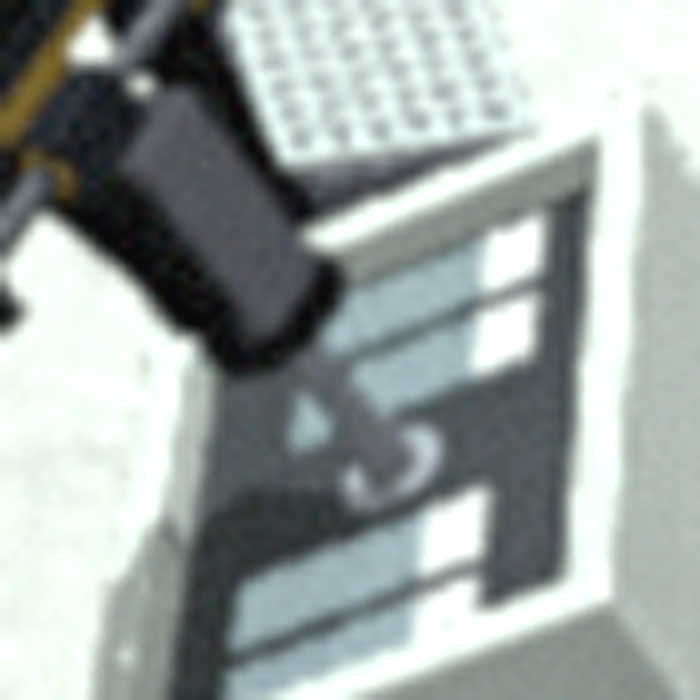

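```bash
python3 -m crank '0 0 0 0 0 0.03 1;0 0 0 0 0 0.02 1'|head -2; python3 bench.py -0.0155
```

```text
time: 12.2
position: [0.5022, 0.1776, 0.1531]
t 12.2 pos [0.5022 0.1776 0.1531] units turn [0.1  0.06 0.04] shift [ 0.006 -0.014 -0.001] F [-3.65 -0.49  3.67] w 0.0277 q [ 0.25  0.45  2.08 -1.07  0.23  0.36]
tip in spot frame mm [  1.1   0.8 -15.5] tilt deg 0.56 F.n 4.94 Fx,y -1.21 -1.1
```

```bash
python3 -m crank '0 0 0 0 0 0 1;0 0 0 0 0 0 1;0 0 0 0 0 0 1;0 0 0 0 0 0 1;0 0 0 0 0 0 1'|head -2; python3 bench.py -0.0155;python3 -m crank '0 0 0 0 0 0 1;0 0 0 0 0 0 1;0 0 0 0 0 0 1;0 0 0 0 0 0 1;0 0 0 0 0 0 1'|head -2; python3 bench.py -0.0155
```

```text
time: 12.82
position: [0.5021, 0.1777, 0.1533]
t 12.82 pos [0.5021 0.1777 0.1533] units turn [0.1  0.06 0.04] shift [ 0.005 -0.014  0.005] F [-3.04  0.43  4.35] w 0.0281 q [ 0.25  0.45  2.08 -1.07  0.23  0.36]
tip in spot frame mm [  1.1   0.7 -15.3] tilt deg 0.57 F.n 5.3 Fx,y -0.48 -0.09
time: 13.45
position: [0.5021, 0.1776, 0.1533]
t 13.45 pos [0.5021 0.1776 0.1533] units turn [0.1  0.06 0.04] shift [ 0.005 -0.013  0.005] F [-3.66  0.35  3.98] w 0.0273 q [ 0.25  0.45  2.08 -1.07  0.23  0.36]
tip in spot frame mm [  1.1   0.7 -15.3] tilt deg 0.57 F.n 5.28 Fx,y -1.18 -0.27
```

Run:
```python
from h import *
for n in ("side","top"):
    c=viewer.camera(n); crop(c,*((240,110,70,70,10) if n=="side" else (190,190,60,60,10)),"hold_"+n+".png")
```

```text
(no output)
```

View pics/hold_side.png

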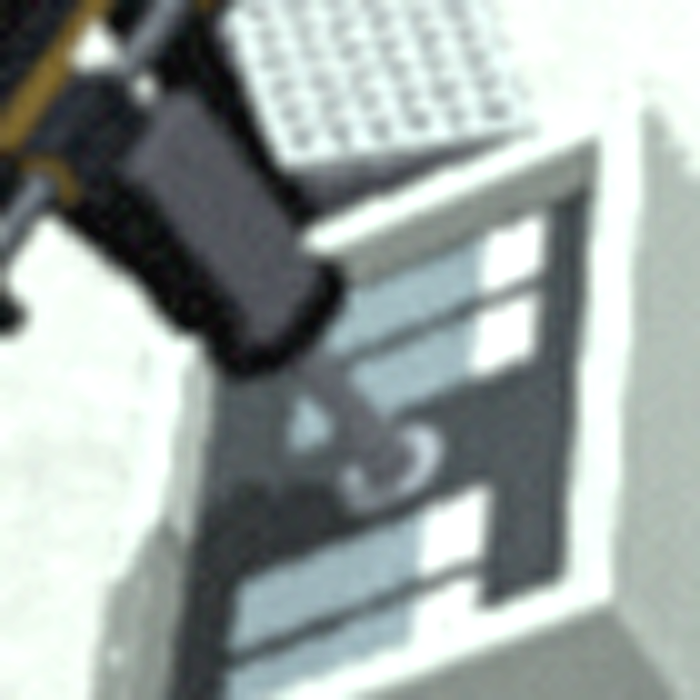

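View pics/hold_top.png

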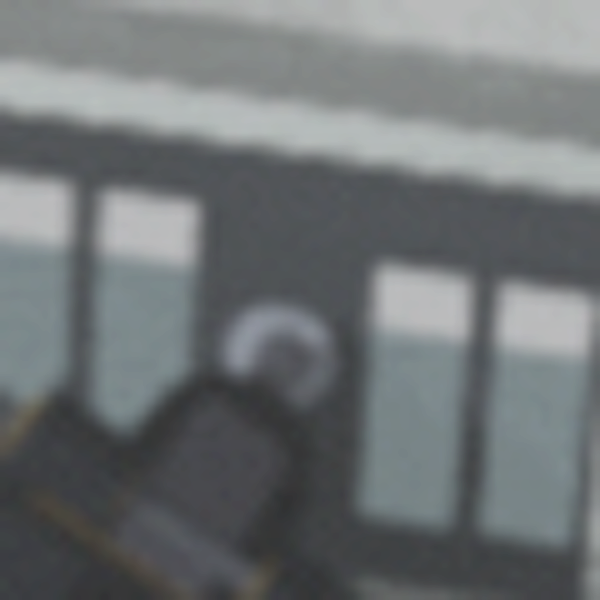

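```bash
python3 -m crank '0 0 0 0 0 0 1;0 0 0 0 0 0 1;0 0 0 0 0 0 1;0 0 0 0 0 0 1;0 0 0 0 0 0 1'|head -2; python3 bench.py -0.0155;python3 -m crank '0 0 0 0 0 0 1;0 0 0 0 0 0 1;0 0 0 0 0 0 1;0 0 0 0 0 0 1'|head -2; python3 bench.py -0.0155
```

```text
time: 14.18
position: [0.5021, 0.1777, 0.1533]
t 14.18 pos [0.5021 0.1777 0.1533] units turn [0.1  0.06 0.04] shift [ 0.005 -0.014  0.005] F [-3.6   0.23  3.76] w 0.028 q [ 0.25  0.45  2.08 -1.07  0.23  0.36]
tip in spot frame mm [  1.1   0.7 -15.3] tilt deg 0.57 F.n 5.05 Fx,y -1.23 -0.38
time: 14.68
position: [0.5021, 0.1777, 0.1533]
t 14.68 pos [0.5021 0.1777 0.1533] units turn [0.1  0.06 0.04] shift [ 0.006 -0.015  0.005] F [-3.39  0.45  3.48] w 0.0279 q [ 0.25  0.45  2.08 -1.07  0.23  0.36]
tip in spot frame mm [  1.2   0.8 -15.3] tilt deg 0.57 F.n 4.72 Fx,y -1.22 -0.13
```

Held for about 2.5 s at a steady force. Now I back off along the normal.

```bash
python3 -m crank '0 0 0 0 0 -0.2 1;0 0 0 0 0 -0.4 1;0 0 0 0 0 -0.5 1;0 0 0 0 0 -0.6 1;0 0 0 0 0 -0.6 1'|head -2; python3 bench.py .1
```

```text
time: 15.3
position: [0.4561, 0.1845, 0.2309]
t 15.3 pos [0.4561 0.1845 0.2309] units turn [0.03 0.01 0.03] shift [-0.015  0.027 -0.621] F [ 0.22  1.   -2.41] w 0.0278 q [ 0.3   0.25  2.07 -0.59  0.41 -0.09]
tip in spot frame mm [-0.9 -0.5 75.2] tilt deg 0.13 F.n -2.11 Fx,y -1.16 1.02
```

```bash
python3 -m crank '0 0 0 0 0 -0.8 1;0.5 0.9 0 0 0 -0.6 1;0.5 0.9 0 -0.3 -0.2 -0.3 1;0.5 0.9 0 -0.6 -0.4 0 1;0.5 0.9 0 -0.6 -0.4 0 1'|head -2; python3 go.py .575 -.181 .27 50.4
```

```text
time: 15.92
position: [0.439, 0.1221, 0.3014]
t 15.93 pos [0.439  0.1221 0.3014] units turn [0.92 1.46 0.15] shift [-7.261 -3.855  1.417] F [ 0.29 -0.58 -2.54] w 0.0275 q [ 0.04  0.13  1.82 -0.03  1.04 -0.84]
```

```bash
python3 -m crank '0.5 0.8 0.08 -1 -0.5 0.1 1;0.4 0.7 0.08 -1 -0.55 0 1;0 0 0 -1 -0.6 0 1;0 0 0 -1 -0.6 0.1 1;0 0 0 -1 -0.6 0.2 1'|head -2; python3 go.py .575 -.181 .23 50.4
```

```text
time: 16.55
position: [0.5267, -0.1014, 0.288]
t 16.55 pos [ 0.5267 -0.1014  0.288 ] units turn [ 0.02 -0.08 -0.02] shift [-2.211 -0.762  1.435] F [ 0.31 -0.6  -1.1 ] w 0.0277 q [-0.4   0.34  1.57  0.    1.24 -1.28]
```

```bash
python3 -m crank '0 0 0 -0.9 -0.3 0.3 1;0 0 0 -0.8 -0.3 0.4 1;0 0 0 -0.4 -0.15 0.4 1;0 0 0 0 0 0 1'|head -2; python3 go.py .575 -.181 .19 50.4
```

```text
time: 17.05
position: [0.5734, -0.1849, 0.2379]
t 17.05 pos [ 0.5734 -0.1849  0.2379] units turn [ 0.01 -0.12 -0.09] shift [0.02  0.1   1.198] F [-0.39  1.01 -1.62] w 0.0278 q [-0.5   0.48  1.47  0.    1.2  -1.37]
```

```bash
python3 -m crank '0 -0.1 -0.08 0.02 0.1 0.5 1;0 0 0 0 0 0.3 1;0 0 0 0 0 0 1;0 0 0 0 0 0 1'|head -2; python3 go.py .575 -.181 .165 50.4
python3 - <<'E'
from h import *
for n in ("side","top"):
    c=viewer.camera(n); crop(c,*((260,170,90,120,6) if n=="side" else (300,160,100,100,6)),"ret_"+n+".png")
E
```

```text
time: 17.55
position: [0.5746, -0.1776, 0.2069]
t 17.55 pos [ 0.5746 -0.1776  0.2069] units turn [ 0.02 -0.02  0.03] shift [-0.065 -0.06   1.048] F [ 0.09 -0.11 -1.15] w 0.0275 q [-0.49  0.51  1.51  0.    1.12 -1.37]
```

View pics/ret_side.png

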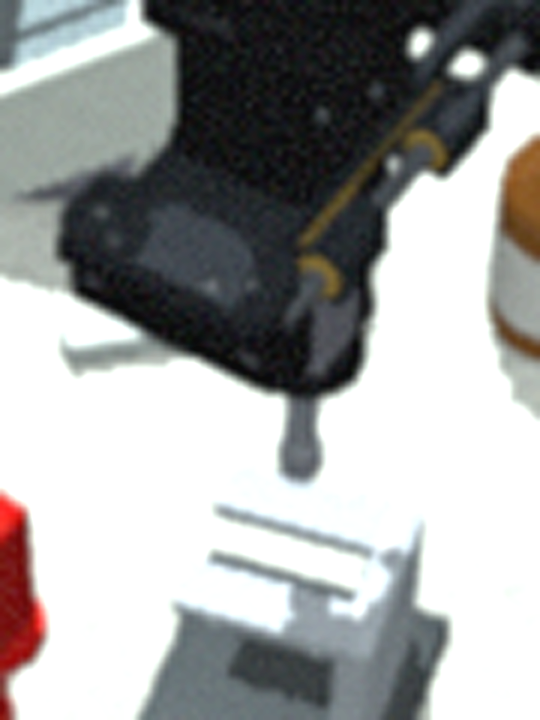

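```bash
python3 -m crank '0 0 0 -0.06 -0.06 0.4 1;0 0 0 0 0 0.4 1;0 0 0 0 0 0 1'|head -2; python3 go.py .575 -.181 .165 50.4; python3 -m crank '0 0 0 0 0 0 1'|tail -2; python3 go.py .575 -.181 .165 50.4
```

```text
time: 18.02
position: [0.5751, -0.1817, 0.1732]
t 18.02 pos [ 0.5751 -0.1817  0.1732] units turn [ 0.02 -0.01  0.02] shift [0.012 0.012 0.206] F [-0.03  0.65 -2.28] w 0.0281 q [-0.49  0.56  1.54  0.    1.05 -1.37]
ft_force: [-0.4, -0.4, -1.9]
grip_width: 0.0276
t 18.15 pos [ 0.5751 -0.1818  0.1729] units turn [ 0.02 -0.02  0.02] shift [0.014 0.013 0.197] F [-0.42 -0.41 -1.88] w 0.0276 q [-0.49  0.56  1.54  0.    1.05 -1.37]
```

Position is within 1 mm; now lowering into the slot.

```bash
python3 -m crank '0 0 0 0.01 0.01 0.3 1;0 0 0 0 0 0.3 1;0 0 0 0 0 0 1'|head -4|tail -3; python3 go.py .575 -.181 .097 50.4; python3 -m crank '0 0 0 0 0 0.4 1;0 0 0 0 0 0 1'|tail -2; python3 go.py .575 -.181 .097 50.4
```

```text
position: [0.5751, -0.1811, 0.1473]
tool_rot: [0.338, 0.941, 0.001, -0.0]
ft_force: [0.2, -0.8, -2.1]
t 18.52 pos [ 0.5751 -0.1811  0.1473] units turn [ 0.02 -0.01  0.02] shift [ 2.000e-03 -1.000e-03  1.257e+00] F [ 0.19 -0.79 -2.1 ] w 0.0278 q [-0.49  0.59  1.56  0.    0.99 -1.37]
ft_force: [-0.0, 0.1, -1.8]
grip_width: 0.0277
t 18.77 pos [ 0.575  -0.181   0.1301] units turn [ 0.02 -0.02  0.02] shift [ 0.    -0.001  0.826] F [-0.03  0.07 -1.83] w 0.0277 q [-0.49  0.61  1.57  0.    0.96 -1.37]
```

```bash
python3 -m crank '0 0 0 0 0 0.4 1;0 0 0 0 0 0.2 1;0 0 0 0 0 0 1'|tail -2; python3 go.py .575 -.181 .097 50.4; python3 -m crank '0 0 0 0 0 0.12 1;0 0 0 0 0 0 1'|tail -2; python3 go.py .575 -.181 .097 50.4
```

```text
ft_force: [0.8, -0.2, -1.4]
grip_width: 0.0277
t 19.15 pos [ 0.5752 -0.1811  0.1043] units turn [ 0.02 -0.01  0.02] shift [ 0.006 -0.002  0.181] F [ 0.82 -0.22 -1.37] w 0.0277 q [-0.49  0.65  1.59  0.    0.9  -1.37]
ft_force: [0.0, -0.1, -1.7]
grip_width: 0.0277
t 19.4 pos [ 0.5755 -0.1813  0.0994] units turn [ 0.02 -0.01  0.02] shift [ 0.014 -0.004  0.059] F [ 0.02 -0.14 -1.72] w 0.0277 q [-0.49  0.66  1.59  0.    0.89 -1.37]
```

```bash
python3 -m crank '0 0 0 0.01 0 0.05 1;0 0 0 0 0 0 1'|tail -2; python3 go.py .575 -.181 .097 50.4; python3 -m crank '0 0 0 0 0 0.02 1;0 0 0 0 0 0 1'|tail -2; python3 go.py .575 -.181 .097 50.4
```

```text
ft_force: [-0.3, 0.0, -2.7]
grip_width: 0.0277
t 19.65 pos [ 0.5755 -0.1812  0.0977] units turn [0.02 0.01 0.02] shift [ 0.013 -0.005  0.018] F [-0.28  0.03 -2.73] w 0.0277 q [-0.49  0.66  1.59  0.    0.89 -1.37]
ft_force: [0.2, 0.2, -2.4]
grip_width: 0.0279
t 19.9 pos [ 0.5757 -0.1812  0.0972] units turn [0.02 0.01 0.02] shift [ 0.018 -0.007  0.005] F [ 0.2   0.19 -2.41] w 0.0279 q [-0.49  0.66  1.59  0.    0.89 -1.37]
```

Run:
```python
from h import *
c=viewer.camera("side"); crop(c,260,190,90,110,6,"seat.png")
```

```text
(no output)
```

View pics/seat.png

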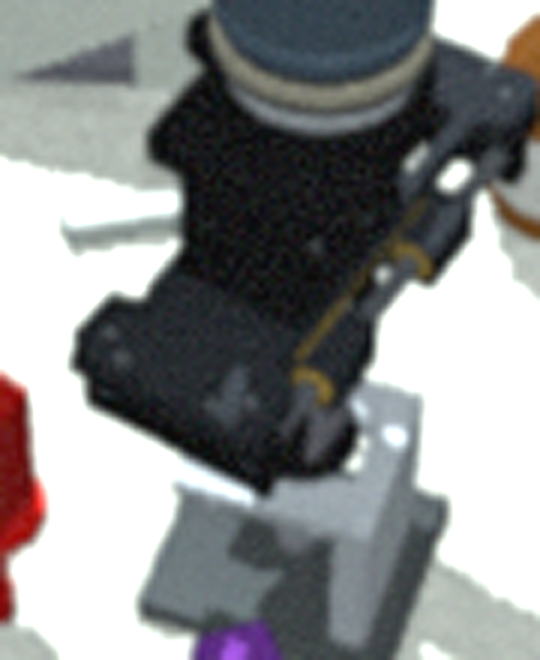

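```bash
python3 -m crank '0 0 0 -0.01 0 0.03 1;0 0 0 0 0 0 1'|tail -2; python3 go.py .575 -.181 .097 50.4; python3 -m crank '0 0 0 0 0 0.03 1;0 0 0 0 0 0 1'|tail -2; python3 go.py .575 -.181 .097 50.4
```

```text
ft_force: [0.6, 0.2, -2.4]
grip_width: 0.0275
t 20.2 pos [ 0.5762 -0.1815  0.097 ] units turn [0.02 0.02 0.02] shift [ 0.031 -0.009 -0.001] F [ 0.58  0.21 -2.38] w 0.0275 q [-0.49  0.66  1.59  0.    0.89 -1.37]
ft_force: [-0.1, 0.5, -2.4]
grip_width: 0.0278
t 20.45 pos [ 0.5764 -0.1816  0.0969] units turn [0.03 0.03 0.02] shift [ 0.037 -0.01  -0.002] F [-0.06  0.53 -2.41] w 0.0278 q [-0.49  0.66  1.59  0.    0.89 -1.37]
```

```bash
python3 -m crank '0 0 0 0.03 0 0.05 1;0 0 0 0 0 0.05 1'|tail -2; python3 go.py .575 -.181 .097 50.4
```

```text
ft_force: [-3.9, 2.3, 14.6]
grip_width: 0.0281
t 20.7 pos [ 0.5765 -0.1817  0.0968] units turn [0.03 0.06 0.02] shift [ 0.041 -0.011 -0.006] F [-3.85  2.28 14.56] w 0.0281 q [-0.49  0.66  1.59  0.    0.88 -1.37]
```

Seated: the force reversed to +14.6 N at the same height as before the pick. I'll ease off and open.

```bash
python3 -m crank '0 0 0 0.02 0 -0.03 1;0 0 0 0 0 0 1' | tail -2; python3 go.py .575 -.181 .097 50.4;  python3 -m crank '0 0 0 0 0 0 0.3;0 0 0 0 0 0 0;0 0 0 0 0 0 -0.5;0 0 0 0 0 0 -1;0 0 0 0 0 0 -1' 10 | tail -2; python3 go.py .575 -.181 .097 50.4
python3 - <<'E'
from h import *
c=viewer.camera("side"); crop(c,260,190,90,110,6,"rel.png")
E
```

```text
ft_force: [-0.4, 0.6, -2.0]
grip_width: 0.0278
t 20.95 pos [ 0.576  -0.1813  0.098 ] units turn [0.03 0.07 0.02] shift [ 0.024 -0.011  0.024] F [-0.41  0.57 -2.  ] w 0.0278 q [-0.49  0.66  1.6   0.    0.88 -1.37]
ft_force: [0.2, -0.1, 0.6]
grip_width: 0.0627
t 21.57 pos [ 0.5765 -0.1816  0.0974] units turn [0.03 0.08 0.02] shift [ 0.039 -0.013  0.009] F [ 0.22 -0.08  0.56] w 0.0627 q [-0.49  0.66  1.6   0.    0.88 -1.37]
```

View pics/rel.png

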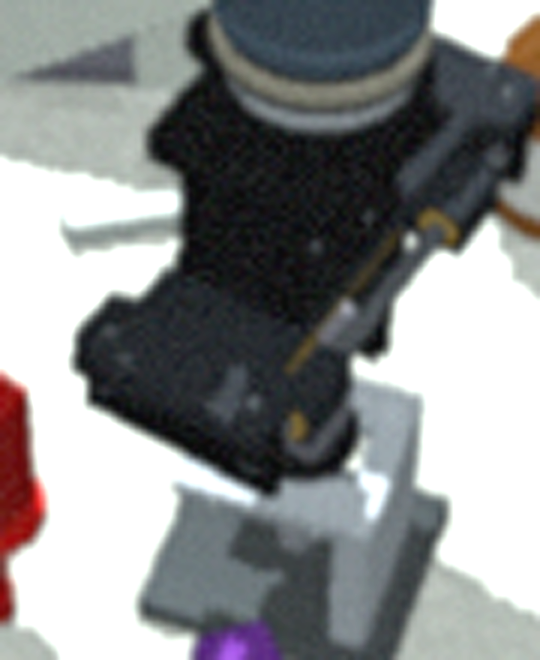

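Released, and the force is back to zero. Finish opening, then go straight up.

```bash
python3 -m crank '0 0 0 0 0 0 -1;0 0 0 0 0 0 -1;0 0 0 0 0 0 -1;0 0 0 0 0 0 -1' | tail -2; python3 -m crank '0 0 0 0 0 -0.4 -1;0 0 0 0 0 -0.6 -1;0 0 0 0 0 -0.8 -1;0 0 0 0 0 -0.8 -1;0 0 0 0 0 -0.8 -1' | tail -2;python3 -m crank '0 0 0 0.8 0.4 -0.6 -1;0 0 0 1 0.5 0 -1;0 0 0 1 0.5 0 -1;0 0 0 1 0.5 0 -1;0 0 0 1 0.5 0 -1' | tail -2;python3 -m crank '0 0 0 1 0.5 0 -1;0 0 0 0 0 0 -1;0 0 0 0 0 0 -1'
python3 - <<'E'
from h import *
for n in ("side","top"):
    c=viewer.camera(n); cv2.imwrite(f"pics/end_{n}.png",cv2.cvtColor(c["img"],cv2.COLOR_RGB2BGR))
    crop(c,*((270,220,80,90,6) if n=="side" else (310,180,80,70,7)),"endc_"+n+".png")
E
```

```text
ft_force: [-0.6, 0.5, 1.0]
grip_width: 0.0868
ft_force: [-0.1, 0.1, -0.2]
grip_width: 0.0868
ft_force: [0.6, -0.2, 0.3]
grip_width: 0.087
time: 23.75
position: [0.47, 0.061, 0.2747]
tool_rot: [0.339, 0.941, 0.001, 0.015]
ft_force: [0.1, 0.1, -0.5]
grip_width: 0.0868
```

View pics/end_side.png

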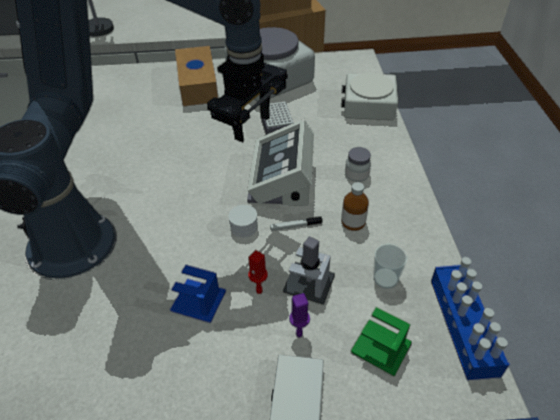

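View pics/endc_side.png

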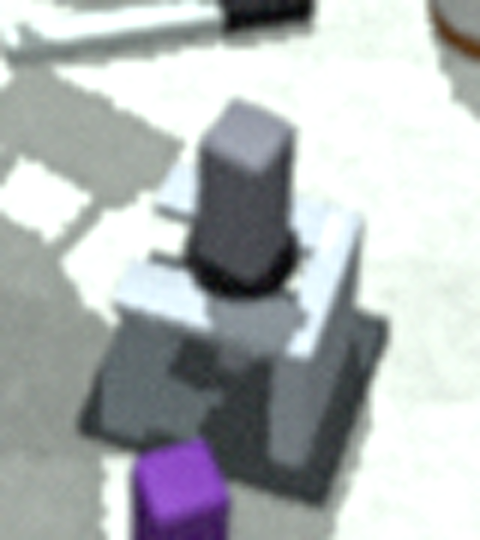

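View pics/endc_top.png

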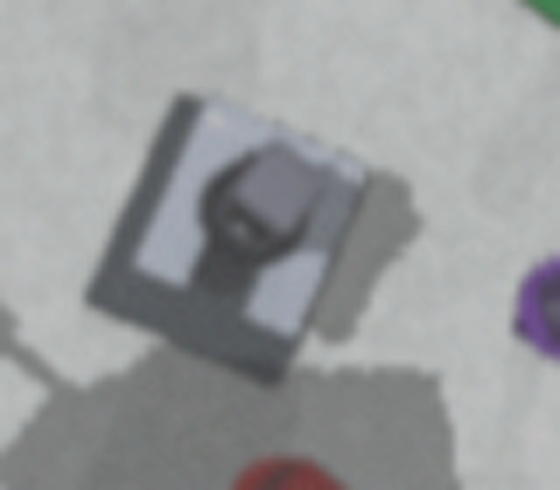

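The probe hangs upright in its fork at side crop (245,200), as at the start. The bystanders are in place and the arm is clear of everything, so I'm handing in.

```bash
python3 -c "
from rig import robot
print(robot.hand_in(), robot.get_obs()['time'])"
```

```text
the job is handed in; nothing more can be done
the job is handed in; nothing more can be done
```

I took the grey thermometer from its fork and pressed its tip on the check spot. I held it there about 2.5 s, hung it back in the fork, let go and handed the job in at about 24 s; the hand-in reported no verdict.

**Press:** By touch the plate lies about 11 mm below its highest setting. By the arm's pose the tip was about 1 mm off the spot centre and 0.6° off square; the camera calibration is only good to about 2 mm. In both pictures the tip lay inside the disc.

**Depth and force:** The two estimates of how far the tip sank disagree somewhat. The geometry gives about 4 to 5 mm. The measured force, roughly 7 N once the probe's weight is allowed for, gives about 5 to 6 mm. Both are inside the allowed 2 to 7.5 mm, and the force stayed far below 20 N.

**Return:** While seating the collar, small downward steps at first barely moved the arm. The next one pressed on the fork with about 17 N for a moment, so I eased off before opening. After release the force was back to about zero.

**Last pictures:** They show the thermometer upright in the fork where it started, the other things where they were, and the arm clear of everything.

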